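# Turn the divider leaf of the laundry care binder

## Robot

A 6-joint arm with a two-finger parallel gripper is mounted at the origin on the work surface. World frame = base frame: x ahead of the robot, y to its left, z up, the work surface at z = 0. Lengths are in m, angles in rad, forces in N, time in s.
With the tool pointing down it reaches from about 0.3 to 0.875 m from the base axis. Payload 6.4 kg.
Tool frame: the origin (TCP) lies between the finger pads; the fingertips stand ctrl.tip_extent ahead of it and the grasp point (between the pads) is the TCP (ctrl.tip_extent is the distance from the TCP to the fingertips, in m); z points along the fingers, y is the line along which they close (so a half turn about z gives the same grasp; the last joint's range is limited). The gripper opens to 85 mm and grips with 20 to 120 N. Pads are 22 mm wide; open, the fingers measure 114 mm over their backs; the gripper's body (76 mm by 85 mm) begins 54 mm behind the grasp point. The pads swing forward as they close: fully open they stand 13 mm farther back than shut.
Start: joints at [-1.379, 0.181, 1.607, -0, 1.354, -0.206], TCP at [0.223, -0.53, 0.25] pointing down, gripper open.
Joint ranges: [-2.99, 2.99], [-0.89, 2.07], [0.3, 2.58], [-1.14, 4.28], [0, 2.63], [-3.12, 3.12]. Speed limits (rad/s): [2.57, 2.57, 3.01, 3.14, 3.14, 3.14].

## Interface

Orientations are given as a unit quaternion [w, x, y, z].
In Python, from bench import ctrl gives the robot as it stands.
- The arm moves only by the tool send_rows, never from a script. Its arguments are lists of equal length, an entry for each row: "dr": the turn, a rotation vector about the tool's x, y, z in units of 6 degrees (1.0 is 6 degrees), a list of three; "xyz": the shift along the tool's x, y, z in cm, a list of three; "jaw": the opening in per cent of the stroke, from 0 (shut) to 100 (fully open). In form: {"dr": [[wx, wy, wz], ...], "xyz": [[dx, dy, dz], ...], "jaw": [jaw, ...]}. A call has exactly 8 rows; each row is the pose to reach, as a shift and turn from the pose commanded when the call began, along the tool's axes at that moment; what a row does not reach only later rows make up. A row lasts 1/8 s, in which the tool goes at most 62.5 mm and 10.7 degrees, less where a joint would pass 70% of its speed; a pose out of reach is approached as far as the arm can. A call with a gripper value outside its range is refused whole. The fingers move at their own pace and stop on an object; the grip force is fixed at half the most. Time passes only in rows, so rows that repeat a pose let the fingers close, or fill a call up. It gives the time, the measured TCP pose, the force, the opening and the grip force at its end, in the units of the state.
- ctrl.get_obs(): the state, without advancing time (a new reading comes with each control period).
- ctrl.camera(name): name is "scene" or "top" or "wrist"; returns the picture (420x560x3 uint8, red, green, blue); there is no depth.
- ctrl.calibration(name): a dict with "camera_matrix" (3x3 intrinsics, pixels), "world_from_camera" (4x4, takes a point from camera to world coordinates). Camera axes: x right, y up, looking along -z (the intrinsics and any distortion apply to the point x, -y, -z); pixel columns grow to the right and rows downward; lengths in m; the calibration is good to about 2 mm. A picture is of the moment at which its call begins: read the wrist's pose just before it. calibration takes no time and is no camera call; for the wrist camera it gives the pose at the moment of the call.
- ctrl.hand_in(): hands the job in; it is judged then, once.
The state is a dict: "time_s": time; "q": joint angles; "dq": joint speeds; "joint_efforts": joint torques, N m; "eef_pos": TCP position; "eef_rot": TCP orientation; "wrist_force": force on the tool from outside, world axes, zero at the start; "torque": the same for the moment, N m; "opening": opening from 0.0 (shut) to 1.0 (fully open); "grasp_force": force on a finger pad.
Only numpy, scipy, OpenCV 4.12 (cv2) and the standard library are available. Lean on these libraries where they do the work, as an engineer would, in place of code of your own. Each camera call takes 0.05 s, during which the arm holds its last target. There are 200 camera calls.

## Task

Turn the care binder to its next section: push up the stiff yellow divider leaf by its red tab, turn it over the spine and press it down until it lies fully flat on the other side, then move clear. Use only the fingertips or the outside of the fingers: do not take the leaf between the fingers, and turn it gently, without slamming it or pressing hard. Do not lift or shift the binder, and leave everything around it where it stands.

Things in the scene. Friction and masses are not known exactly. Their poses are not given: they have to be found in the camera images.
- binder: open blue ring binder (care guide) lying flat on the counter: cover 150 along its x (along the spine) by 350 along its y, 4 thick, with a 12 thick stack of white pages either side, tops 16 above the counter. It is loose (about 1.3 kg) and stays put by its weight. Origin: underside, below the middle of the spine; z up. The leaf is hinged on a line parallel to the binder's x, through the point 22 above the origin
- leaf (a joint): angle of the stiff divider leaf about the spine rings, rad: 0 = flat on the binder's -y side, pi/2 = upright, pi (its stop) = flat on the +y side. It starts a little ajar on the -y side. The hinge is stiff: the leaf stays at any angle where it is left; about 2 N at the tab moves it
- leaf_mid (a point): centre of the leaf, 82 from the hinge line. Leaf: rigid plastic board 130 (its x, along the spine) x 140 (its y) x 4 thick (its z), yellow on the face that starts up, white beneath; it covers 12 to 152 from the hinge line. At joint 0 its axes equal the binder's; its -y points from the spine to the free edge
- leaf_tab (a point): outer end of the red tab in the middle of the leaf's free edge, 170 from the hinge line; the tab is 50 wide along the spine, sticks out 18 and is 4 thick
- detergent: bystander, loose, to be left alone: white detergent bottle with orange label and blue cap, 70 dia x 210 high; origin at the centre of its underside, z up
- stain_jar: bystander, loose, to be left alone: small jar with red lid, 60 dia x 85 high; origin at the centre of its underside, z up
- scoop_cup: bystander, loose, to be left alone: green plastic measuring cup, 72 dia x 75 high; origin at the centre of its underside, z up
- tin: bystander, loose, to be left alone: tin with red label, 70 dia x 90 high; origin at the centre of its underside, z up
- sponge_block: bystander, loose, to be left alone: orange block, 100 x 65 x 30 high; origin at the centre of its underside, z up

How it is judged:
By the outcome, as a careful person would: the job done as asked, in the order asked, and still so for the second after the job is handed in, with the robot touching nothing.
It also fails if it takes over 51 s, if anything falls off the work surface, if the arm or the gripper's body presses on something with over 40 N, if the wrist force passes 120 N, or if a joint passes its speed limit or range.

## Working session

There is one attempt and no reset: what is moved stays moved. The work goes in short steps, Python scripts to look and compute and a tool call to move; the robot and the scene stay as the last step left them, time stands still between calls to the robot, and variables do not carry over. Pictures are saved under pics/ and viewed, at most 10 in all, crops included, and the job is handed in when it is done.

Besides the shell and the picture viewer there is one more tool, called after "Request:" as name(argument=value, ...), one argument or row to a line, values as JSON. send_rows: Moves the arm, as the interface text tells. Its arguments: {"type":"object","properties":{"dr":{"type":"array","items":{"type":"array","items":{"type":"number"}}},"xyz":{"type":"array","items":{"type":"array","items":{"type":"number"}}},"jaw":{"type":"array","items":{"type":"number"}}},"required":["dr","xyz","jaw"]}

```bash
mkdir -p pics
python3 - <<'E'
from bench import ctrl
import cv2,numpy as np
o=ctrl.get_obs();print(o['time_s'],o['eef_pos'],o['eef_rot'],o['opening'],ctrl.tip_extent)
for n in('top','scene'):
    cv2.imwrite(f'pics/{n}0.png',cv2.resize(ctrl.camera(n)[:,:,::-1],(800,600),interpolation=cv2.INTER_CUBIC));c=ctrl.calibration(n);print(n,c)
E
```

```text
0.0 [ 0.22267022 -0.52958216  0.24939226] [-8.60877649e-04  9.80289218e-01  1.97565958e-01  1.47525292e-05] 0.9993130661781605 0.019
top {'camera_matrix': array([[427.72678845,   0.        , 275.37765067],
       [  0.        , 427.72678845, 201.55906825],
       [  0.        ,   0.        ,   1.        ]]), 'world_from_camera': array([[ 0.01923181,  0.98774675, -0.15487576,  0.47594462],
       [-0.99924566,  0.02421598,  0.03035952,  0.11094752],
       [ 0.03373799,  0.15417507,  0.98746737,  1.16155981],
       [ 0.        ,  0.        ,  0.        ,  1.        ]])}
scene {'camera_matrix': array([[385.43577497,   0.        , 277.31854855],
       [  0.        , 385.43577497, 210.01001675],
       [  0.        ,   0.        ,   1.        ]]), 'world_from_camera': array([[ 0.55246981, -0.7213302 ,  0.41768391,  1.04127778],
       [ 0.83350009,  0.47363602, -0.28451102, -0.20834375],
       [ 0.00739625,  0.50532332,  0.86289839,  0.89870554],
       [ 0.        ,  0.        ,  0.        ,  1.        ]])}
```

View pics/top0.png

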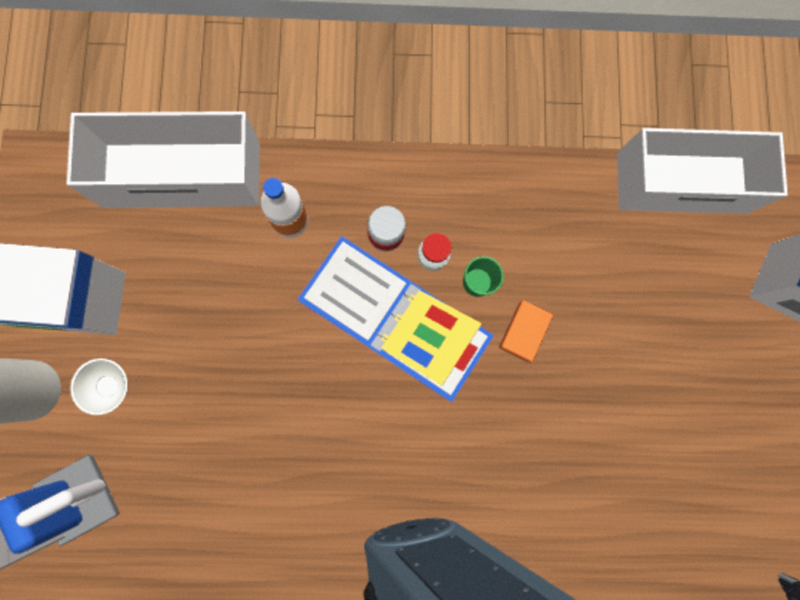

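View pics/scene0.png

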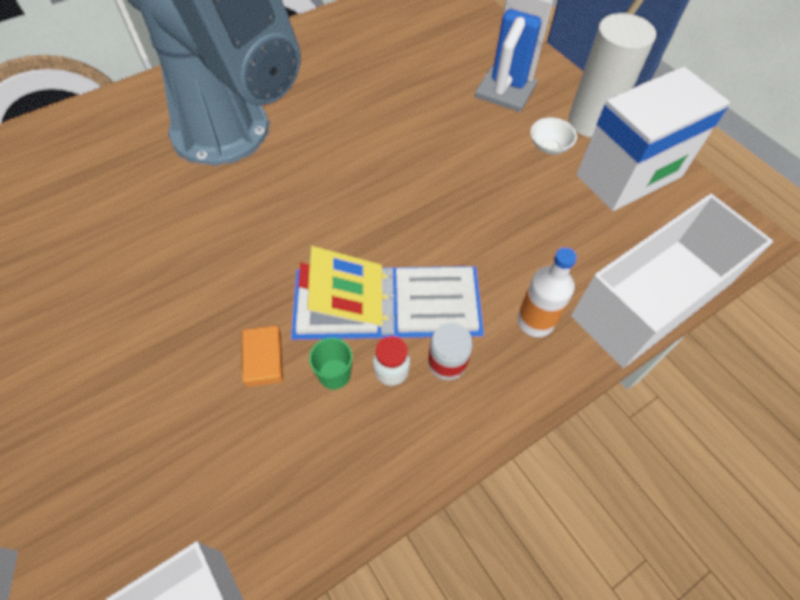

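Top view: cover corners at (342,238), (300,299), (452,399), (492,335); leaf free edge (481,321)–(443,386), with the red tab on the lower right. In the scene view the leaf is visibly ajar: free edge (311,247)–(307,313).

```bash
cat > h.py <<'E'
import numpy as np,cv2
from bench import ctrl
from scipy.optimize import least_squares
from scipy.spatial.transform import Rotation as R
def proj(P,c):
    K=c['camera_matrix'];T=np.linalg.inv(c['world_from_camera'])
    p=(T[:3,:3]@np.asarray(P,float).T).T+T[:3,3]
    p=p*[1,-1,-1];u=(K@p.T).T
    return u[:,:2]/u[:,2:]
def b2w(P,s):
    x,y,a=s[:3];c,sn=np.cos(a),np.sin(a)
    P=np.asarray(P,float);return np.c_[x+c*P[:,0]-sn*P[:,1],y+sn*P[:,0]+c*P[:,1],P[:,2]]
def leaf(r,x,th,off=0): return [x,-r*np.cos(th)+off*np.sin(th),.022+r*np.sin(th)+off*np.cos(th)]
E
python3 - <<'E'
from h import *
ct,cs=ctrl.calibration('top'),ctrl.calibration('scene')
S=560/800
cov=[[.075,.175,.004],[-.075,.175,.004],[-.075,-.175,.004],[.075,-.175,.004]]
t_cov=np.array([[342,238],[300,299],[452,399],[492,335]])*S
t_leaf=np.array([[481,321],[443,386]])*S
s_leaf=np.array([[311,247],[307,313],[385,264],[382,324]])*S
s_cov=np.array([[292,338],[483,334]])*S
def f(s):
    th=s[3]; L=lambda r,x:leaf(r,x,th,.002)
    r=[proj(b2w(cov,s),ct)-t_cov, proj(b2w([L(.152,.065),L(.152,-.065)],s),ct)-t_leaf,
       proj(b2w([cov[3],cov[0]],s),cs)-s_cov]
    A=proj(b2w([L(.152,-.065),L(.152,.065),L(.012,-.065),L(.012,.065)],s),cs)
    r.append((A-s_leaf))
    return np.concatenate(r).ravel()
b=min((least_squares(f,[.5,.1,a,.4],loss='soft_l1') for a in(-1,-.5,-2,0)),key=lambda r:r.cost)
print(b.x,b.cost,np.round(f(b.x).reshape(-1,2),1))
s=b.x
for r in(.012,.152,.170):print(r,b2w([leaf(r,0,s[3])],s).round(4))
# bystanders from top, approx
def ray(px,z):
    K=ct['camera_matrix'];W=ct['world_from_camera'];d=np.linalg.inv(K)@[px[0]*S,px[1]*S,1];d=W[:3,:3]@(d*[1,-1,-1]);o=W[:3,3];return (o+d*(z-o[2])/d[2]).round(3)
for n,p,z in(('cup',(483,276),.075),('jar',(436,248),.085),('tin',(387,222),.09),('sponge',(527,328),.03),('cap',(273,187),.21)):
    w=ray(p,z);c,sn=np.cos(s[2]),np.sin(s[2]);d=w[:2]-s[:2];print(n,w,'binder',(c*d[0]+sn*d[1]).round(3),(-sn*d[0]+c*d[1]).round(3))
E
```

```text
[ 0.60109008  0.07118098 -0.55594342  0.45373799] 10.670183837355205 [[-1.2 -1.5]
 [-2.5  0.7]
 [-0.2  1.8]
 [ 1.  -0.4]
 [ 0.1  1.5]
 [-0.7 -0.2]
 [-0.6  0.8]
 [ 0.9  0.5]
 [-0.2  0.3]
 [-0.1 -1.8]
 [-2.7  0.8]
 [ 0.2  1.2]]
0.012 [[0.5954 0.062  0.0273]]
0.152 [[ 0.529  -0.0449  0.0886]]
0.17 [[ 0.5205 -0.0586  0.0965]]
cup [ 0.672 -0.085  0.075] binder 0.143 -0.095
jar [0.72  0.002 0.085] binder 0.138 0.004
tin [0.764 0.092 0.09 ] binder 0.127 0.104
sponge [ 0.584 -0.175  0.03 ] binder 0.115 -0.218
cap [0.785 0.278 0.21 ] binder 0.047 0.273
```

```bash
cat >> h.py <<'E'
S0=np.array([.60109,.07118,-.55594])
RHO=.0145
def Rt(az,el):
    az,el=np.radians([az,el]);z=np.array([np.cos(az)*np.cos(el),np.sin(az)*np.cos(el),-np.sin(el)])
    x=np.array([-np.sin(az),np.cos(az),0]);return np.c_[x,np.cross(z,x),z]
def tcp(th,az=5,el=40,r=.155,x=0.,gap=0.,back=0.):
    Rm=Rt(az,el);d=R.from_euler('z',-S0[2]).apply(Rm[:,2])
    phi=np.arctan2(-d[2],d[1])                   # finger slope in binder y-z
    e=RHO+.002+gap+max(0,(.172-r)*np.tan(max(0,min(phi-th,1))))
    c=b2w([leaf(r,x,th,-e)],S0)[0]
    return c+Rm[:,2]*(RHO-ctrl.tip_extent-back),Rm
def rel(targets,show=True):
    o=ctrl.get_obs();q=o['eef_rot'];R0=R.from_quat(np.r_[q[1:],q[0]]).as_matrix();p0=o['eef_pos']
    print('t',round(o['time_s'],2),'p',p0.round(4),'F',np.round(o['wrist_force'],1),'q',np.round(o['q'],2))
    for p,Rm in targets:
        print(np.round(R0.T@(p-p0)*100,1).tolist(),np.round(R.from_matrix(R0.T@Rm).as_rotvec()/np.radians(6),1).tolist(), 'world',np.round(p,3))
E
python3 -c "
from h import *
p,Rm=tcp(.35,back=.07);p2=p.copy();p2[2]=.25
rel([(p2,Rm),(p,Rm),tcp(.35)])"
```

```text
t 0.1 p [ 0.2227 -0.5296  0.2495] F [0.4 0.2 0.1] q [-1.38  0.18  1.61  0.    1.35 -0.21]
[40.1, -33.5, 0.0] [-7.2, 5.2, -11.2] world [ 0.462 -0.066  0.25 ]
[40.1, -33.5, 15.4] [-7.2, 5.2, -11.2] world [ 0.462 -0.066  0.097]
[45.2, -31.8, 19.9] [-7.2, 5.2, -11.2] world [ 0.516 -0.061  0.052]
```

Request:
send_rows(
  dr=[
    [-0.6,0.4,-0.9],
    [-1.2,0.9,-1.9],
    [-1.8,1.3,-2.8],
    [-2.4,1.7,-3.7],
    [-3.0,2.2,-4.7],
    [-3.6,2.6,-5.6],
    [-4.2,3.0,-6.5],
    [-4.8,3.5,-7.5],
  ],
  xyz=[
    [3.3,-2.8,0],
    [6.7,-5.6,0],
    [10,-8.4,0],
    [13.4,-11.2,0],
    [16.7,-14,0],
    [20,-16.8,0],
    [23.4,-19.5,0],
    [26.7,-22.3,0],
  ],
  jaw=[0,0,0,0,0,0,0,0],
)

```text
time_s: 1.1
eef_pos: [0.383, -0.2195, 0.2501]
eef_rot: [0.202, 0.784, 0.544, 0.221]
wrist_force: [-0.2, 0.8, 0.3]
opening: -0.001
grasp_force: 0.0
```

```bash
python3 -c "
from h import *
p,Rm=tcp(.35,back=.07);p2=p.copy();p2[2]=.2
rel([(p2,Rm),(p,Rm),tcp(.35)])"
```

```text
t 1.1 p [ 0.383  -0.2195  0.2501] F [-0.2  0.8  0.3] q [-1.16 -0.52  2.31  0.59  1.08 -1.02]
[16.3, -1.8, 7.4] [-2.4, 1.7, -3.7] world [ 0.462 -0.066  0.2  ]
[15.0, -7.5, 15.9] [-2.4, 1.7, -3.7] world [ 0.462 -0.066  0.097]
[16.6, -6.1, 22.6] [-2.4, 1.7, -3.7] world [ 0.516 -0.061  0.052]
```

Request:
send_rows(
  dr=[
    [-0.4,0.3,-0.6],
    [-0.8,0.6,-1.2],
    [-1.2,0.9,-1.9],
    [-1.6,1.1,-2.5],
    [-2.0,1.4,-3.1],
    [-2.4,1.7,-3.7],
    [-2.4,1.7,-3.7],
    [-2.4,1.7,-3.7],
  ],
  xyz=[
    [2.7,-0.3,1.2],
    [5.4,-0.6,2.5],
    [8.1,-0.9,3.7],
    [10.9,-1.2,4.9],
    [13.6,-1.5,6.2],
    [16.3,-1.8,7.4],
    [16.3,-1.8,7.4],
    [16.3,-1.8,7.4],
  ],
  jaw=[0,0,0,0,0,0,0,0],
)

```text
time_s: 2.1
eef_pos: [0.4619, -0.0681, 0.2005]
eef_rot: [0.287, 0.613, 0.667, 0.311]
wrist_force: [0.8, -0.7, -0.4]
opening: -0.004
grasp_force: 0.0
```

Run:
```python
from h import *
p,Rm=tcp(.35,back=.07)
rel([(p,Rm),tcp(.35),tcp(.45)])
im=ctrl.camera('wrist');cv2.imwrite('pics/w1.png',im[:,:,::-1])
```

```text
t 2.1 p [ 0.4619 -0.0681  0.2005] F [ 0.8 -0.7 -0.4] q [-0.85 -0.48  2.52  1.04  0.8  -1.58]
[0.3, -7.9, 6.7] [0.0, 0.0, -0.0] world [ 0.462 -0.066  0.097]
[0.3, -7.9, 13.7] [0.0, 0.0, -0.0] world [ 0.516 -0.061  0.052]
[0.7, -6.4, 12.8] [0.0, 0.0, -0.0] world [ 0.518 -0.057  0.069]
```

View pics/w1.png

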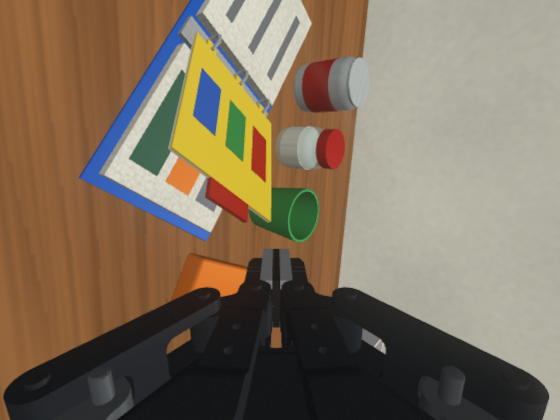

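The wrist view shows the ajar leaf with tab outer corners around (248,215) and (207,192), and leaf free corners at (272,220) and (173,148). The fingers are shut and outside the tab.

Run:
```python
from h import *
c=ctrl.calibration('wrist')
P=lambda th:[leaf(.152,.065,th,.002),leaf(.152,-.065,th,.002),leaf(.17,.025,th,.002),leaf(.17,-.025,th,.002)]
obs=np.array([[272,220],[173,148],[248,217],[208,196]])
for th in(.4,.454,.5):print(th,proj(b2w(P(th),S0),c).round(0).tolist())
print(proj(b2w([[-.075,-.175,.004],[.075,-.175,.004],[-.075,.175,.004]],S0),c).round(0).tolist(),'cover seen ~ (80,177),(209,241),(200,0)')
f=lambda s:np.r_[(proj(b2w(P(s[3]),s),c)-obs).ravel(),(proj(b2w([[-.075,-.175,.004],[.075,-.175,.004]],s),c)-[[80,177],[209,241]]).ravel()]
b=least_squares(f,np.r_[S0,.45]);print(b.x,b.cost)
```

```text
0.4 [[262.0, 222.0], [162.0, 151.0], [237.0, 223.0], [198.0, 198.0]]
0.454 [[269.0, 220.0], [170.0, 147.0], [245.0, 221.0], [207.0, 195.0]]
0.5 [[275.0, 219.0], [177.0, 144.0], [252.0, 218.0], [214.0, 192.0]]
[[82.0, 177.0], [207.0, 239.0], [252.0, -98.0]] cover seen ~ (80,177),(209,241),(200,0)
[ 0.59933602  0.0715312  -0.54715163  0.47456135] 12.22616001632709
```

Request:
send_rows(
  dr=[
    [0,0,0],
    [0,0,0],
    [0,0,0],
    [0,0,0],
    [0,0,0],
    [0,0,0],
    [0,0,0],
    [0,0,0],
  ],
  xyz=[
    [0,-1.3,1.1],
    [0.1,-2.6,2.2],
    [0.1,-4,3.3],
    [0.2,-5.3,4.5],
    [0.2,-6.6,5.6],
    [0.3,-7.9,6.7],
    [0.3,-7.9,6.7],
    [0.3,-7.9,6.7],
  ],
  jaw=[0,0,0,0,0,0,0,0],
)

```text
time_s: 3.15
eef_pos: [0.4629, -0.0656, 0.0974]
eef_rot: [0.288, 0.613, 0.667, 0.311]
wrist_force: [-0.2, -0.2, -0.5]
opening: 0.004
grasp_force: 0.0
```

Run:
```python
from h import *
print('leaf points in tool frame (cm); body is z<-5.4, |x|,|y|<~4.3')
for th in(.46,.8,1.2,1.57,2,2.5,3.1):
    p,Rm=tcp(th)
    print(th,[(np.round(Rm.T@(b2w([leaf(r,x,th)],S0)[0]-p)*100,1)).tolist() for r,x in((.152,-.065),(.152,-.03),(.17,-.025),(.17,0))], p.round(3))
rel([tcp(.35)])
```

```text
leaf points in tool frame (cm); body is z<-5.4, |x|,|y|<~4.3
0.46 [[5.0, -1.1, -4.3], [2.9, 0.7, -2.1], [1.3, 0.9, -3.1], [-0.2, 2.2, -1.5]] [ 0.518 -0.057  0.071]
0.8 [[5.2, -1.9, -3.5], [3.1, -0.1, -1.4], [1.8, 0.7, -2.5], [0.3, 2.0, -0.9]] [ 0.533 -0.032  0.123]
1.2 [[5.2, -2.5, -3.0], [3.1, -0.7, -0.8], [2.3, 0.6, -1.9], [0.8, 1.9, -0.4]] [0.56  0.01  0.163]
1.57 [[5.2, -2.9, -2.6], [3.1, -1.1, -0.4], [2.8, 0.5, -1.3], [1.3, 1.8, 0.2]] [0.589 0.057 0.18 ]
2 [[5.0, -3.5, -2.3], [2.9, -1.7, -0.1], [3.2, 0.1, -0.5], [1.7, 1.3, 1.0]] [0.624 0.113 0.173]
2.5 [[4.5, -4.2, -2.2], [2.4, -2.4, -0.1], [3.3, -0.8, 0.2], [1.8, 0.5, 1.7]] [0.658 0.168 0.131]
3.1 [[3.7, -4.7, -2.6], [1.6, -2.9, -0.4], [2.8, -1.9, 0.7], [1.3, -0.6, 2.2]] [0.679 0.202 0.048]
t 3.15 p [ 0.4629 -0.0656  0.0974] F [-0.2 -0.2 -0.5] q [-0.84 -0.06  2.55  1.54  0.66 -2.24]
[0.0, -0.1, 7.0] [0.0, 0.1, -0.0] world [ 0.516 -0.061  0.052]
```

Request:
send_rows(
  dr=[
    [0,0,0],
    [0,0,0],
    [0,0,0],
    [0,0,0],
    [0,0,0],
    [0,0,0],
    [0,0,0],
    [0,0,0],
  ],
  xyz=[
    [0,0,1],
    [0.1,0,2],
    [0.2,0,3],
    [0.3,0,4],
    [0.4,0,5],
    [0.4,0,6],
    [0.4,0,6.5],
    [0.4,0,6.5],
  ],
  jaw=[0,0,0,0,0,0,0,0],
)

```text
time_s: 4.15
eef_pos: [0.5134, -0.0587, 0.0567]
eef_rot: [0.289, 0.613, 0.666, 0.311]
wrist_force: [-3.5, -5.8, 4.1]
opening: 0.001
grasp_force: 0.0
```

Run:
```python
from h import *
rel([tcp(t,x=-.008) for t in (.4,.5,.6,.7,.8)])
cv2.imwrite('pics/s2.png',cv2.resize(ctrl.camera('scene')[150:270,160:360,::-1],(800,480),interpolation=cv2.INTER_CUBIC))
```

```text
t 4.15 p [ 0.5134 -0.0587  0.0567] F [-3.5 -5.8  4.1] q [-0.68  0.22  2.42  1.91  0.59 -2.52]
[0.4, 0.1, -0.5] [0.0, 0.1, -0.0] world [ 0.51  -0.055  0.06 ]
[0.8, 1.6, -1.3] [0.0, 0.1, -0.0] world [ 0.513 -0.051  0.078]
[1.4, 3.1, -2.0] [0.0, 0.1, -0.0] world [ 0.517 -0.044  0.094]
[2.1, 4.6, -2.6] [0.0, 0.1, -0.0] world [ 0.521 -0.037  0.109]
[2.9, 6.1, -3.0] [0.0, 0.1, -0.0] world [ 0.527 -0.028  0.123]
```

View pics/s2.png

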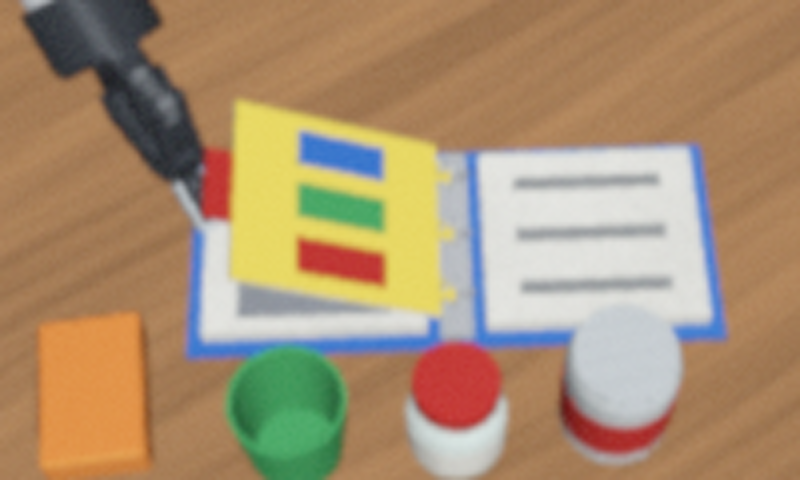

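The finger rests under and against the near corner of the red tab, around (205,225) in the crop, with about 7 N. Now I follow the arc upward.

Request:
send_rows(
  dr=[
    [0,0,0],
    [0,0,0],
    [0,0,0],
    [0,0,0],
    [0,0,0],
    [0,0,0],
    [0,0,0],
    [0,0,0],
  ],
  xyz=[
    [0.4,0.4,-0.7],
    [0.6,0.9,-0.9],
    [0.8,1.6,-1.3],
    [1.1,2.4,-1.7],
    [1.4,3.1,-2.0],
    [1.7,3.9,-2.3],
    [2.1,4.6,-2.6],
    [2.5,5.4,-2.8],
  ],
  jaw=[0,0,0,0,0,0,0,0],
)

```text
time_s: 5.2
eef_pos: [0.5232, -0.0307, 0.1153]
eef_rot: [0.288, 0.613, 0.667, 0.311]
wrist_force: [-0.1, -0.4, -0.5]
opening: 0.002
grasp_force: 0.6
```

Run:
```python
from h import *
rel([tcp(t,x=-.008) for t in (.8,.9,1,1.1,1.2,1.3)])
cv2.imwrite('pics/s3.png',cv2.resize(ctrl.camera('scene')[130:270,160:360,::-1],(800,560),interpolation=cv2.INTER_CUBIC))
```

```text
t 5.2 p [ 0.5232 -0.0307  0.1153] F [-0.1 -0.4 -0.5] q [-0.57  0.    2.43  1.66  0.49 -2.13]
[0.2, 0.8, -0.2] [0.0, 0.0, -0.0] world [ 0.527 -0.028  0.123]
[1.2, 2.2, -0.5] [0.0, 0.0, -0.0] world [ 0.533 -0.018  0.136]
[2.1, 3.5, -0.6] [0.0, 0.0, -0.0] world [ 0.539 -0.008  0.146]
[3.1, 4.7, -0.6] [0.0, 0.0, -0.0] world [0.546 0.003 0.156]
[4.2, 5.9, -0.5] [0.0, 0.0, -0.0] world [0.553 0.014 0.163]
[5.4, 6.9, -0.3] [0.0, 0.0, -0.0] world [0.561 0.026 0.17 ]
```

View pics/s3.png

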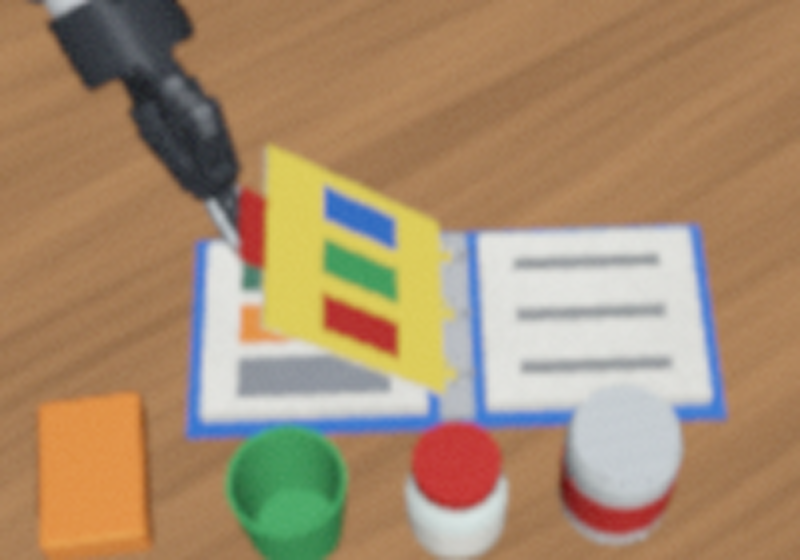

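The leaf has risen to about 0.75 rad, with the finger behind the tab at (235,235) and the binder unmoved.

Request:
send_rows(
  dr=[
    [0,0,0],
    [0,0,0],
    [0,0,0],
    [0,0,0],
    [0,0,0],
    [0,0,0],
    [0,0,0],
    [0,0,0],
  ],
  xyz=[
    [0.2,0.8,-0.2],
    [0.7,1.5,-0.4],
    [1.2,2.2,-0.5],
    [1.7,2.9,-0.6],
    [2.2,3.6,-0.6],
    [2.8,4.3,-0.6],
    [3.4,5.0,-0.6],
    [4.2,5.9,-0.5],
  ],
  jaw=[0,0,0,0,0,0,0,0],
)

```text
time_s: 6.25
eef_pos: [0.5531, 0.0143, 0.163]
eef_rot: [0.288, 0.613, 0.667, 0.311]
wrist_force: [-0.7, -0.7, -1.0]
opening: -0.003
grasp_force: 0.6
```

Run:
```python
from h import *
rel([tcp(t,x=-.008) for t in (1.2,1.3,1.4,1.5,1.6,1.7,1.8)])
```

```text
t 6.25 p [0.5531 0.0143 0.163 ] F [-0.7 -0.7 -1. ] q [-0.39 -0.09  2.35  1.41  0.36 -1.72]
[0.0, 0.0, -0.0] [0.0, 0.0, -0.0] world [0.553 0.014 0.163]
[1.1, 1.1, 0.2] [0.0, 0.0, -0.0] world [0.561 0.026 0.17 ]
[2.3, 2.0, 0.6] [0.0, 0.0, -0.0] world [0.568 0.039 0.175]
[3.5, 2.9, 1.0] [0.0, 0.0, -0.0] world [0.576 0.052 0.178]
[4.8, 3.6, 1.6] [0.0, 0.0, -0.0] world [0.585 0.065 0.18 ]
[6.0, 4.2, 2.3] [0.0, 0.0, -0.0] world [0.593 0.078 0.181]
[7.3, 4.7, 3.1] [0.0, 0.0, -0.0] world [0.601 0.091 0.18 ]
```

Run:
```python
from h import *
rel([tcp(t,x=-.008,el=40+(t-1.2)/.6*20) for t in np.arange(1.275,1.81,.075)])
```

```text
t 6.25 p [0.5531 0.0143 0.163 ] F [-0.7 -0.7 -1. ] q [-0.39 -0.09  2.35  1.41  0.36 -1.72]
[0.8, 0.8, 0.1] [0.4, 0.0, -0.0] world [0.559 0.023 0.168]
[1.7, 1.6, 0.4] [0.9, 0.0, -0.0] world [0.565 0.033 0.173]
[2.6, 2.3, 0.7] [1.3, 0.0, -0.0] world [0.571 0.042 0.176]
[3.5, 2.9, 1.0] [1.7, 0.0, -0.0] world [0.577 0.052 0.179]
[4.5, 3.5, 1.5] [2.1, 0.0, -0.0] world [0.583 0.062 0.181]
[5.4, 4.1, 2.0] [2.5, 0.0, -0.0] world [0.59  0.072 0.182]
[6.3, 4.5, 2.5] [2.9, 0.0, -0.0] world [0.596 0.082 0.181]
[7.3, 4.9, 3.1] [3.4, 0.0, -0.0] world [0.602 0.091 0.181]
```

Request:
send_rows(
  dr=[
    [0.4,0,0],
    [0.9,0,0],
    [1.3,0,0],
    [1.7,0,0],
    [2.1,0,0],
    [2.5,0,0],
    [2.9,0,0],
    [3.3,0,0],
  ],
  xyz=[
    [0.8,0.8,0.1],
    [1.7,1.6,0.4],
    [2.6,2.3,0.7],
    [3.5,2.9,1.0],
    [4.5,3.5,1.5],
    [5.4,4.1,2.0],
    [6.3,4.5,2.5],
    [7.3,4.9,3.1],
  ],
  jaw=[0,0,0,0,0,0,0,0],
)

```text
time_s: 7.25
eef_pos: [0.6023, 0.0916, 0.1808]
eef_rot: [0.178, 0.654, 0.71, 0.191]
wrist_force: [-0.4, -1.1, -0.4]
opening: 0.005
grasp_force: 0.5
```

Run:
```python
from h import *
rel([tcp(t,x=-.008,el=60) for t in np.arange(1.8,2.51,.1)])
cv2.imwrite('pics/s4.png',cv2.resize(ctrl.camera('scene')[110:270,160:360,::-1],(700,560),interpolation=cv2.INTER_CUBIC))
```

```text
t 7.25 p [0.6023 0.0916 0.1808] F [-0.4 -1.1 -0.4] q [-0.09  0.06  1.99  0.15  0.58 -0.27]
[-0.0, -0.0, 0.0] [0.0, 0.0, -0.0] world [0.602 0.091 0.181]
[1.2, 0.6, 0.7] [0.0, 0.0, -0.0] world [0.61  0.105 0.178]
[2.4, 1.2, 1.5] [0.0, 0.0, -0.0] world [0.618 0.117 0.174]
[3.6, 1.7, 2.4] [0.0, 0.0, -0.0] world [0.626 0.13  0.168]
[4.7, 2.0, 3.5] [0.0, 0.0, -0.0] world [0.633 0.141 0.161]
[5.8, 2.3, 4.6] [0.0, 0.0, -0.0] world [0.64  0.152 0.152]
[6.7, 2.4, 5.8] [0.0, 0.0, -0.0] world [0.646 0.163 0.143]
[7.6, 2.4, 7.1] [0.0, 0.0, -0.0] world [0.652 0.172 0.132]
```

View pics/s4.png

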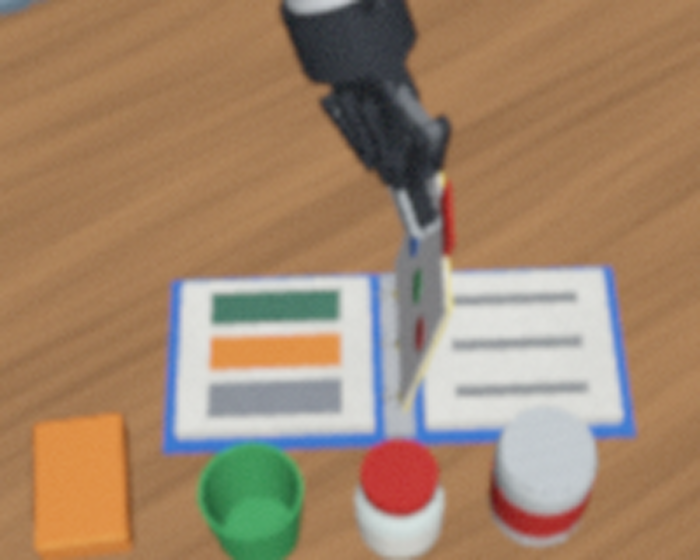

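The leaf is slightly past upright, with the fingertip on its white face near the tab at (425,235). The joints are comfortable.

Request:
send_rows(
  dr=[
    [0,0,0],
    [0,0,0],
    [0,0,0],
    [0,0,0],
    [0,0,0],
    [0,0,0],
    [0,0,0],
    [0,0,0],
  ],
  xyz=[
    [0.9,0.5,0.5],
    [1.8,0.9,1.1],
    [2.7,1.3,1.8],
    [3.6,1.7,2.4],
    [4.4,1.9,3.2],
    [5.2,2.2,4.0],
    [6.0,2.3,4.9],
    [6.7,2.4,5.8],
  ],
  jaw=[0,0,0,0,0,0,0,0],
)

```text
time_s: 8.3
eef_pos: [0.6466, 0.163, 0.1415]
eef_rot: [0.178, 0.653, 0.711, 0.192]
wrist_force: [-1.1, -1.1, -0.5]
opening: 0.003
grasp_force: 0.4
```

Run:
```python
from h import *
rel([tcp(t,x=-.008,el=60) for t in (2.4,2.5,2.6,2.7,2.8,2.9,3.,3.05,3.1,3.14)])
```

```text
t 8.3 p [0.6466 0.163  0.1415] F [-1.1 -1.1 -0.5] q [ 0.07  0.25  1.86  0.01  0.5  -0.03]
[-0.0, 0.1, -0.1] [0.1, 0.0, -0.0] world [0.646 0.163 0.143]
[0.9, 0.1, 1.2] [0.1, 0.0, -0.0] world [0.652 0.172 0.132]
[1.7, -0.0, 2.5] [0.1, 0.0, -0.0] world [0.658 0.181 0.12 ]
[2.4, -0.2, 3.9] [0.1, 0.0, -0.0] world [0.662 0.188 0.107]
[3.0, -0.5, 5.3] [0.1, 0.0, -0.0] world [0.666 0.195 0.093]
[3.5, -0.9, 6.7] [0.1, 0.0, -0.0] world [0.669 0.2   0.079]
[3.8, -1.4, 8.1] [0.1, 0.0, -0.0] world [0.672 0.204 0.064]
[4.0, -1.7, 8.8] [0.1, 0.0, -0.0] world [0.673 0.205 0.057]
[4.1, -2.1, 9.5] [0.1, 0.0, -0.0] world [0.673 0.206 0.049]
[4.2, -2.3, 10.1] [0.1, 0.0, -0.0] world [0.674 0.207 0.043]
```

Request:
send_rows(
  dr=[
    [0,0,0],
    [0,0,0],
    [0,0,0],
    [0,0,0],
    [0,0,0],
    [0,0,0],
    [0,0,0],
    [0,0,0],
  ],
  xyz=[
    [0.5,0.1,0.6],
    [0.9,0.1,1.2],
    [1.3,0,1.9],
    [1.7,0,2.5],
    [2.1,-0.1,3.2],
    [2.4,-0.2,3.9],
    [2.8,-0.4,4.7],
    [3.1,-0.6,5.5],
  ],
  jaw=[0,0,0,0,0,0,0,0],
)

```text
time_s: 9.3
eef_pos: [0.6664, 0.1954, 0.091]
eef_rot: [0.178, 0.653, 0.71, 0.192]
wrist_force: [-0.5, -1.0, 0.7]
opening: 0.003
grasp_force: 0.3
```

Run:
```python
from h import *
rel([tcp(t,x=-.008,el=60) for t in (2.85,2.9,2.95,3.,3.05,3.07,3.1,3.12,3.14)])
```

```text
t 9.3 p [0.6664 0.1954 0.091 ] F [-0.5 -1.   0.7] q [ 0.12  0.39  1.8  -0.05  0.42  0.08]
[0.2, -0.1, 0.5] [0.1, 0.0, -0.0] world [0.668 0.197 0.086]
[0.4, -0.3, 1.2] [0.1, 0.0, -0.0] world [0.669 0.2   0.079]
[0.6, -0.6, 1.9] [0.1, 0.0, -0.0] world [0.671 0.202 0.072]
[0.8, -0.8, 2.6] [0.1, 0.0, -0.0] world [0.672 0.204 0.064]
[0.9, -1.1, 3.3] [0.1, 0.0, -0.0] world [0.673 0.205 0.057]
[1.0, -1.3, 3.6] [0.1, 0.0, -0.0] world [0.673 0.206 0.053]
[1.0, -1.4, 4.0] [0.1, 0.0, -0.0] world [0.673 0.206 0.049]
[1.1, -1.6, 4.3] [0.1, 0.0, -0.0] world [0.674 0.207 0.046]
[1.1, -1.7, 4.6] [0.1, 0.0, -0.0] world [0.674 0.207 0.043]
```

Slow to z ≈ 0.053, then inch down watching the force.

Request:
send_rows(
  dr=[
    [0,0,0],
    [0,0,0],
    [0,0,0],
    [0,0,0],
    [0,0,0],
    [0,0,0],
    [0,0,0],
    [0,0,0],
  ],
  xyz=[
    [0.2,-0.1,0.5],
    [0.3,-0.2,0.9],
    [0.4,-0.3,1.3],
    [0.6,-0.5,1.8],
    [0.7,-0.7,2.3],
    [0.8,-0.9,2.7],
    [0.9,-1.0,3.1],
    [0.9,-1.1,3.4],
  ],
  jaw=[0,0,0,0,0,0,0,0],
)

```text
time_s: 10.3
eef_pos: [0.6731, 0.2048, 0.0563]
eef_rot: [0.178, 0.653, 0.711, 0.192]
wrist_force: [-0.5, -0.3, 1.3]
opening: 0.001
grasp_force: 0.3
```

Run:
```python
from h import *
rel([tcp(t,x=-.008,el=60) for t in (3.07,3.1,3.12,3.14)])
cv2.imwrite('pics/s5.png',cv2.resize(ctrl.camera('scene')[110:270,180:380,::-1],(700,560),interpolation=cv2.INTER_CUBIC))
```

```text
t 10.3 p [0.6731 0.2048 0.0563] F [-0.5 -0.3  1.3] q [ 0.14  0.47  1.78 -0.08  0.37  0.13]
[0.1, -0.1, 0.2] [0.1, 0.0, -0.0] world [0.673 0.206 0.053]
[0.1, -0.3, 0.7] [0.1, 0.0, -0.0] world [0.673 0.206 0.049]
[0.2, -0.5, 0.9] [0.1, 0.0, -0.0] world [0.674 0.207 0.046]
[0.2, -0.6, 1.2] [0.1, 0.0, -0.0] world [0.674 0.207 0.043]
```

View pics/s5.png

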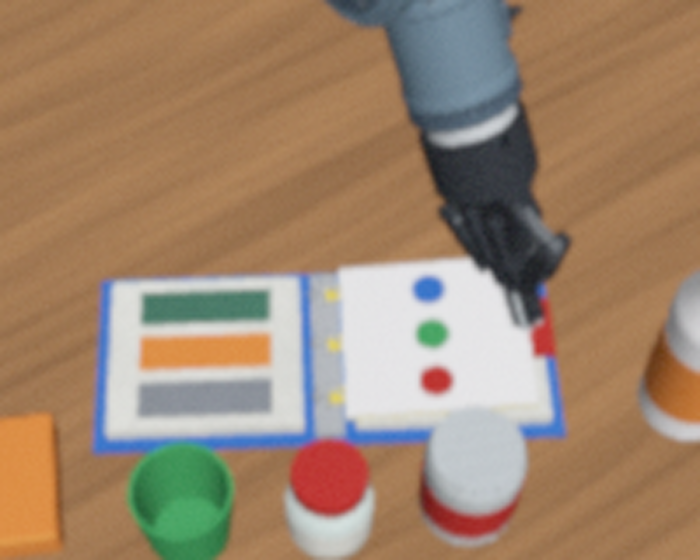

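The leaf is nearly flat on the +y side, with the fingertip at its edge by the tab (530,315). Now small steps down.

Request:
send_rows(
  dr=[
    [0,0,0],
    [0,0,0],
    [0,0,0],
    [0,0,0],
    [0,0,0],
    [0,0,0],
    [0,0,0],
    [0,0,0],
  ],
  xyz=[
    [0,0,0.1],
    [0,-0.1,0.2],
    [0,-0.2,0.3],
    [0,-0.2,0.4],
    [0,-0.3,0.5],
    [0,-0.3,0.6],
    [0,-0.3,0.6],
    [0,-0.3,0.6],
  ],
  jaw=[0,0,0,0,0,0,0,0],
)

```text
time_s: 11.35
eef_pos: [0.6736, 0.2046, 0.0499]
eef_rot: [0.178, 0.653, 0.71, 0.192]
wrist_force: [0.3, 0.4, 0.2]
opening: -0.002
grasp_force: 0.0
```

Request:
send_rows(
  dr=[
    [0,0,0],
    [0,0,0],
    [0,0,0],
    [0,0,0],
    [0,0,0],
    [0,0,0],
    [0,0,0],
    [0,0,0],
  ],
  xyz=[
    [0,0,0.05],
    [0,-0.05,0.1],
    [0,-0.1,0.15],
    [0,-0.1,0.2],
    [0,-0.15,0.25],
    [0,-0.2,0.3],
    [0,-0.2,0.3],
    [0,-0.2,0.3],
  ],
  jaw=[0,0,0,0,0,0,0,0],
)

```text
time_s: 12.35
eef_pos: [0.6734, 0.2046, 0.0463]
eef_rot: [0.178, 0.653, 0.71, 0.192]
wrist_force: [-0.2, 0.6, 0.5]
opening: 0.001
grasp_force: 0.2
```

Request:
send_rows(
  dr=[
    [0,0,0],
    [0,0,0],
    [0,0,0],
    [0,0,0],
    [0,0,0],
    [0,0,0],
    [0,0,0],
    [0,0,0],
  ],
  xyz=[
    [0,0,0.05],
    [0,-0.05,0.1],
    [0,-0.1,0.15],
    [0,-0.1,0.2],
    [0,-0.1,0.2],
    [0,-0.1,0.2],
    [0,-0.1,0.2],
    [0,-0.1,0.2],
  ],
  jaw=[0,0,0,0,0,0,0,0],
)

```text
time_s: 13.35
eef_pos: [0.6736, 0.2046, 0.0441]
eef_rot: [0.178, 0.653, 0.71, 0.192]
wrist_force: [-0.2, 0.1, -0.0]
opening: -0.003
grasp_force: 0.0
```

Run:
```python
from h import *
rel([])
c=ctrl.calibration('wrist');P=[leaf(r,x,np.pi,-.002) for r,x in((.152,-.065),(.152,-.025),(.17,-.025),(.17,.025),(.152,.065))]
print(proj(b2w(P,S0),c).round(0).tolist())
cv2.imwrite('pics/w6.png',ctrl.camera('wrist')[:,:,::-1])
```

```text
t 13.35 p [0.6736 0.2046 0.0441] F [-0.2  0.1 -0. ] q [ 0.14  0.49  1.78 -0.09  0.34  0.13]
[[162.0, 214.0], [234.0, 251.0], [253.0, 221.0], [314.0, 258.0], [337.0, 304.0]]
```

View pics/w6.png

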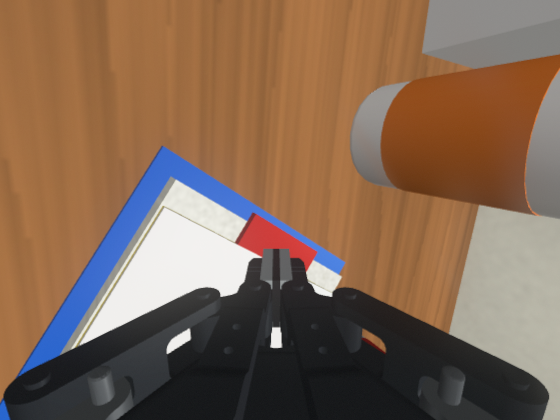

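The tip is on the tab root at (275,250). The tab's outer corners are near (253,213) and (316,248), so the leaf is close to flat. Force is still nil, so I press on in mm steps.

Request:
send_rows(
  dr=[
    [0,0,0],
    [0,0,0],
    [0,0,0],
    [0,0,0],
    [0,0,0],
    [0,0,0],
    [0,0,0],
    [0,0,0],
  ],
  xyz=[
    [0,0,0.05],
    [0,-0.05,0.1],
    [0,-0.1,0.15],
    [0,-0.1,0.2],
    [0,-0.1,0.2],
    [0,-0.1,0.2],
    [0,-0.1,0.2],
    [0,-0.1,0.2],
  ],
  jaw=[0,0,0,0,0,0,0,0],
)

```text
time_s: 14.4
eef_pos: [0.674, 0.2047, 0.043]
eef_rot: [0.178, 0.653, 0.71, 0.192]
wrist_force: [-6.5, -1.8, 9.6]
opening: 0.001
grasp_force: 5.0
```

Run:
```python
from h import *
rel([])
c=ctrl.calibration('wrist')
for th in(3.0,3.07,3.14):
  P=[leaf(r,x,th,-.002) for r,x in((.152,-.065),(.152,-.025),(.17,-.025),(.17,.025))]+[[-.075,.175,.004],[-.07,.16,.016]]
  print(th,proj(b2w(P,S0),c).round(0).tolist())
```

```text
t 14.4 p [0.674  0.2047 0.043 ] F [-6.5 -1.8  9.6] q [ 0.14  0.49  1.78 -0.09  0.34  0.13]
3.0 [[168.0, 233.0], [250.0, 273.0], [274.0, 239.0], [340.0, 279.0], [161.0, 153.0], [157.0, 190.0]]
3.07 [[165.0, 223.0], [242.0, 261.0], [263.0, 229.0], [327.0, 268.0], [161.0, 153.0], [157.0, 190.0]]
3.14 [[161.0, 215.0], [234.0, 253.0], [253.0, 222.0], [314.0, 259.0], [161.0, 153.0], [157.0, 190.0]]
```

Force stepped to about 10 N within 1 mm, and the tab columns match the flat pose, so the leaf is at its stop. Retreating.

Request:
send_rows(
  dr=[
    [0,0,0],
    [0,0,0],
    [0,0,0],
    [0,0,0],
    [0,0,0],
    [0,0,0],
    [0,0,0],
    [0,0,0],
  ],
  xyz=[
    [0,0.2,-0.3],
    [0,0.5,-0.9],
    [0,1.0,-1.8],
    [0,2.0,-3.5],
    [0,3.0,-5.5],
    [0,4.5,-8],
    [0,5.5,-11],
    [0,6,-13],
  ],
  jaw=[0,0,0,0,0,0,0,0],
)

```text
time_s: 15.4
eef_pos: [0.6607, 0.204, 0.1883]
eef_rot: [0.179, 0.653, 0.71, 0.193]
wrist_force: [0.9, 0.0, -0.5]
opening: 0.001
grasp_force: 0.0
```

Run:
```python
from h import *
rel([])
c=ctrl.calibration('wrist')
for th in(3.04,3.09,3.14):
  P=[leaf(r,x,th,-.002) for r,x in((.152,-.065),(.152,.065),(.17,-.025),(.17,.025))]+[[-.075,.175,.004],[.075,.175,.004]]
  print(th,proj(b2w(P,S0),c).round(0).tolist())
cv2.imwrite('pics/w7.png',ctrl.camera('wrist')[:,:,::-1])
```

```text
t 15.4 p [0.6607 0.204  0.1883] F [ 0.9  0.  -0.5] q [ 0.14  0.23  1.77 -0.05  0.61  0.09]
3.04 [[149.0, 177.0], [263.0, 243.0], [202.0, 185.0], [244.0, 211.0], [148.0, 144.0], [265.0, 220.0]]
3.09 [[148.0, 175.0], [260.0, 240.0], [200.0, 183.0], [241.0, 209.0], [148.0, 144.0], [265.0, 220.0]]
3.14 [[147.0, 174.0], [257.0, 238.0], [197.0, 181.0], [238.0, 207.0], [148.0, 144.0], [265.0, 220.0]]
```

View pics/w7.png

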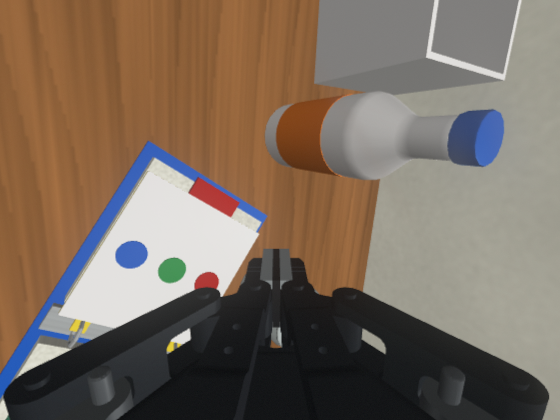

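The leaf lies flat: its corners (151,171), (259,235) and tab (197,178)–(238,206) match the model at π within about 3 px. The arm is clear and the bottle is untouched.

```bash
python3 -c "
from bench import ctrl
print(ctrl.hand_in())"
```

```text
the job is handed in; nothing more can be done
None
```

The yellow divider leaf is turned over the spine and lies flat on the other side to within what the camera can show. I pressed it gently onto its stop at about 12 N; the arm is clear, nothing around the binder was touched, and the job was handed in at about 15 s.

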